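# Fit a valve-spring keeper with ratchet spring tongs

### The arm

A 6-joint arm with a two-finger parallel gripper is mounted at the origin on a cart in front of the work surface, level with it; the furniture and walls round the work are solid. World frame = base frame: x ahead of the robot, y to its left, z up, the work surface at z = 0. Lengths are in mm, angles in rad, forces in N, time in s.
With the tool pointing down it reaches from about 350 to 975 mm from the base axis. Payload 7.1 kg.
Tool frame: the origin (TCP) lies at the very end of the fingers, on their centre line; the grasp point (between the pads) lies 19 mm behind it; z points along the fingers, y is the direction in which the jaws open and shut (so a half turn about z gives the same grasp; the last joint's range is limited). The gripper opens to 88 mm and grips with 3 to 60 N. Pads are 20 mm wide; open, the fingers measure 115 mm over their backs; the gripper's body (75 mm by 178 mm) begins 61 mm behind the grasp point.
Start: joints at [-1.313, 0.423, 1.63, -0, 1.089, -0.019], TCP at [170.818, -601.187, 222.675] pointing down, gripper open.
Joint ranges: [-3, 3], [-0.9, 2.11], [0.09, 2.58], [-1.31, 4.45], [0.11, 2.69], [-2.54, 2.54]. Speed limits (rad/s): [2.39, 2.39, 3.01, 3.14, 3.14, 3.14].

### API

Orientations are given as a rotation vector (axis times angle).
In Python, from workcell import * gives the robot as it stands.
- The arm moves only by the tool play_rows, never from a script. Its argument "plan" is text: rows parted by semicolons, each of 7 numbers parted by spaces: the finger opening in cm, from 0 to 8.78, then the shift along the tool's x, y, z in cm, then the turn, a rotation vector about the tool's x, y, z in degrees. A call has 1 to 20 rows; each row shifts and turns the commanded pose from where the row before left it, along the tool's axes as they then stand; what a row does not reach is not made up. A row lasts 1/8 s, in which the tool goes at most 62.5 mm and 10.7 degrees, less where a joint would pass 70% of its speed; a pose out of reach is approached as far as the arm can. A call is refused whole if a number of a shift passes 6.25 or a number of a turn 10.7, either way. A call with a gripper value outside its range is refused whole. The fingers move at their own pace and stop on an object; the grip force is fixed at half the most. Time passes only in rows, so rows that do not move let the fingers close. It gives the time, the measured TCP pose, the force and the opening at its end, in the units of the state.
- get_obs(): the state, without advancing time (a new reading comes with each control period).
- get_image(name): name is "scene" or "top"; returns a dict with "pixels" (400x640x3 uint8, red, green, blue), "range_z" (400x640 float32, mm along the optical axis (not along the pixel's ray), 0 where there is no reading), "fx", "fy", "cx", "cy" (pixels), "eye" and "attitude" of the camera in the world. Camera axes: x right, y down, z forward; pixel columns grow to the right and rows downward; lengths in mm; the calibration is good to about 2 mm. A picture is of the moment at which its call begins.
- close_job(): hands the job in, once; it reports no verdict.
The state is a dict: "t": time; "qpos": joint angles; "qvel": joint speeds; "joint_torque": joint torques, N m; "ee_pos": TCP position; "orientation": TCP orientation; "ft_force": force on the tool from outside, world axes, zero at the start; "moment": the same for the moment, N m; "width": finger opening in mm.
Only numpy, scipy, OpenCV 4.12 (cv2) and the standard library are available. Lean on these libraries where they do the work, as an engineer would, in place of code of your own. Each camera call takes 0.05 s, during which the arm holds its last target. There are 200 camera calls.

### The job

Squeeze the handles of the bench spring tongs together until the ratchet holds on its last tooth by itself, take the small horseshoe keeper (the narrower of the two) from the plastic block and push it gently down over the bared neck of the valve stem until it sits fully home. Then press the sprung handle sideways, that is straight down, so that the ratchet lets go and the tongs spring fully open, leaving the keeper trapped under the spring. Never force anything: stop where it goes solid, and leave the other things alone.

Things in the scene. Friction and masses are not known exactly. Their poses are not given: they have to be found in the camera images.
- fixture: Bench spring tongs on a riser: steel pliers lying flat, pivot upright, one arm fixed, one movable; a valve lies across the jaws. Origin on the worktop under the pivot; +x along the jaws, -x along the handles, +y the side of the movable handle and of the valve body. Mid-plane of the arms 86 mm up, riser top 62 mm. Over 50 N on it in all, or 30 N on the sprung handle, damages it.
- sprung_grip (a point): Middle of the rubber grip of the movable (sprung) handle, at half its height: a bar 14 mm wide, 15 tall, 52 long, along fixture x within 0.25 rad, 119 mm from the pivot. Open it lies at fixture x -113, y +41 mm; on the last tooth, let go, at y 17 to 18. Pushed towards the fixed handle it turns about the pivot; 2 to 12 N at the grip.
- sprung_handle: The movable handle with its springy shank, 12 mm wide and 12 mm tall ahead of the grip. Origin at its root on the mid-plane, 12 mm behind the pivot; it turns with the movable arm and its far end also gives downwards.
- sprung_top (a point): Middle of the top face of that rubber grip (7.5 mm above sprung_grip): the place to press. The handle gives straight down against its own spring: 2.5 N to start, about 7 N at 4 mm, where the ratchet is free and the handle swings to +y to its open place if friction does not hold it there (then draw it out that way, still pressed). Solid at 6 mm.
- fixed_grip (a point): Middle of the rubber grip (14 x 15 x 52 mm) of the fixed handle, at fixture x -118, y -16, 86 mm up. It does not move.
- tooth_bar (a point): The ratchet, between the handles at fixture x -85, y 0; its bar reaches 94 mm up. Three teeth click at about 13, 19.5 and 26 mm of travel of the sprung grip from open; the valve spring resists from 9 mm on. About 1.5 mm past the last click is a firm stop (10 N per mm).
- neck (a point): Point on the stem axis (parallel to fixture y, at x +60, 102 mm up; this point at y -0.5), middle of the 9 mm gap bared between stem head (17 mm diameter, to -y) and retainer (to +y) on the last tooth. The neck has flats: 9.5 mm wide, 9 high. Axes as the fixture. A keeper fully home has its middle 10.5 mm above; once released the spring presses it on the stem head, its middle 1.5 mm to -y.
- keeper_mid (a point): Middle, half-way up, of the small horseshoe keeper: an upright steel plate 20.5 mm wide (its x), 6 thick (y), 39 tall (z), slot 11.5 wide, open below, 13.5 deep, tapered leg tips; 0.03 kg. It stands loosely 16 mm deep in a slot of the block. Grip it by the top 14 mm across its width, so that the fingers stay clear of the retainer.
- keeper_block: Grey plastic block, 60 x 70 x 24 mm, fixed; origin at the middle of its underside on the worktop; two slots (32 mm long, along its x) lie 17 mm to either side along its y.
- wide_keeper: The wide horseshoe keeper, 30 x 6 x 39 mm, slot 19 mm, in the other slot of the block; origin at its middle. It does not fit: leave it there.
- retainer (a joint): How far the round spring retainer (36 mm diameter, 5 mm thick) is pushed back from the stem head (m): 0 at rest, about 0.005 on the second tooth (too little for the keeper), 0.009 on the last, 0.006 when it bears on a fitted keeper. The jaw's two prongs push it 16 mm either side of the stem, up to 4 mm above the axis.
- coil_spring: Loose steel coil spring, 28 mm wide, 55 mm tall, a bystander: leave it where it is. Origin at the middle of its underside.
- grease_tub: Grease tub with lid, 68 mm wide, 52 mm tall, a bystander: leave it where it is. Origin at the middle of its underside.
- cover_plate: Die-cast cover, 64 x 96 x 12 mm, a bystander: leave it where it is. Origin at the middle of its underside.
- thread_locker: Small bottle, 24 x 40 mm, 94 mm tall, a bystander: leave it where it is. Origin at the middle of its underside.
- seal_carton: Small carton, 60 x 90 x 53 mm, a bystander: leave it where it is. Origin at the middle of its underside.
- screwdriver: Screwdriver, 159 mm long, a bystander: leave it where it is. Origin at the middle of its underside.
- marker: Marker pen, 120 mm long, a bystander: leave it where it is. Origin at the middle of its underside.

How it is judged:
By the outcome, as a careful person would: the job done as asked, in the order asked, and still so for the second after the job is handed in, with the robot touching nothing.
It also fails if it takes over 72 s, if anything falls off the work surface, if the arm or the gripper's body presses on something with over 40 N, if the wrist force passes 120 N, or if a joint passes its speed limit or range.

## Working session

There is one attempt and no reset: what is moved stays moved. The work goes in short steps, Python scripts to look and compute and a tool call to move; the robot and the scene stay as the last step left them, time stands still between calls to the robot, and variables do not carry over. Pictures are saved under pics/ and viewed, about 8 in all and at most 12, crops included, and the job is handed in when it is done.

Besides the shell and the picture viewer there is one more tool, called after "Request:" by a JSON object that holds its "op" and its "data". play_rows: Moves the arm, as the interface text tells. Its arguments: {"type":"object","properties":{"plan":{"type":"string"}},"required":["plan"]}

```bash
mkdir -p pics; ls; cat > h.py <<'E'
from workcell import *
import numpy as np, cv2
from scipy.spatial.transform import Rotation as R
def att(im):
    a=np.array(im["attitude"],float)
    return R.from_rotvec(a).as_matrix() if a.shape==(3,) else (a if a.shape==(3,3) else R.from_quat(a).as_matrix())
def cloud(im):
    z=im["range_z"]; v,u=np.mgrid[0:z.shape[0],0:z.shape[1]]
    p=np.stack([(u-im["cx"])/im["fx"]*z,(v-im["cy"])/im["fy"]*z,z],-1)
    w=p@att(im).T+np.array(im["eye"]); w[z==0]=np.nan
    return w
def save(im,n): cv2.imwrite("pics/"+n+".png",im["pixels"][:,:,::-1])
E
python3 - <<'E'
from h import *
print(get_obs())
for n in("scene","top"):
    im=get_image(n); save(im,n+"0"); print(n,im["eye"],im["attitude"],im["fx"],im["cx"],im["cy"]); np.save(n+"0.npy",cloud(im))
E
```

```text
pics
{'t': 0.0, 'qpos': array([-1.31299658e+00,  4.23846089e-01,  1.63070000e+00,  3.53098611e-06,
        1.08862311e+00, -1.90363678e-02]), 'qvel': array([-4.71349613e-05,  6.41419682e-04, -1.24832293e-03,  1.05365538e-03,
        4.83079481e-04, -8.94786801e-04]), 'joint_torque': array([ 6.63642641e-04, -5.44619036e+01, -2.73660994e+01,  6.44199201e-02,
        2.29223713e-02, -1.30061762e-04]), 'ee_pos': array([ 170.67863005, -600.64762627,  221.89450741]), 'orientation': array([-3.10999453e+00, -4.33247304e-01,  2.89916780e-04]), 'ft_force': array([ 0.39016027, -0.12455927,  1.02974192]), 'moment': array([-0.01901342,  0.01872848, -0.04272564]), 'width': 87.99665498759437}
scene [-185.38496341  601.11969008  685.41047809] [-0.97384969  2.23931965 -1.28067349] 412.30791976773827 316.00357117068154 204.7464524534178
top [ 409.90029978  -85.56785666 1607.13245392] [-2.16388293  2.21002279 -0.10528194] 449.9501294843439 322.45563146976815 192.3174651696574
```

View pics/top0.png

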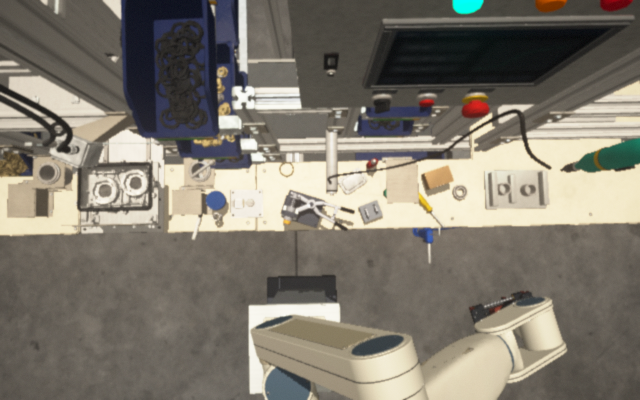

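View pics/scene0.png

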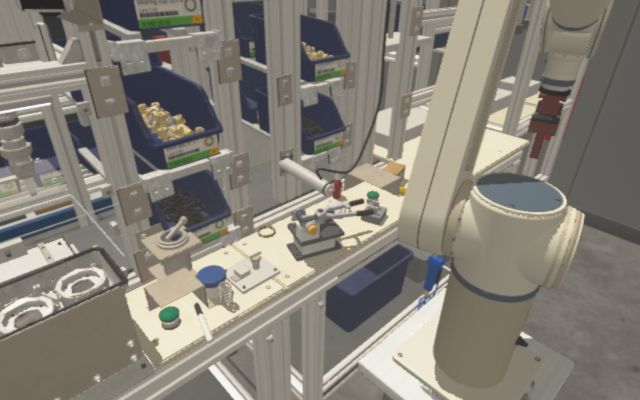

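The top view shows the tongs at about (315,208) with handles pointing right (−y), and the grey block at (371,210). In the scene view, the tongs are at (318,232) and the block at (375,211). Next I'll zoom in.

```bash
python3 - <<'E'
from h import *
a=cv2.imread("pics/top0.png")[172:237,272:392]; b=cv2.imread("pics/scene0.png")[175:265,270:400]
a=cv2.resize(a,None,fx=6,fy=6,interpolation=cv2.INTER_CUBIC)[:, :720]; b=cv2.resize(b,(289,200))
cv2.imwrite("pics/c1.png",a)
b=cv2.imread("pics/scene0.png")[175:265,270:400]; cv2.imwrite("pics/c2.png",cv2.resize(b,None,fx=6,fy=6,interpolation=cv2.INTER_CUBIC))
w=np.load("top0.npy")
np.set_printoptions(linewidth=250,suppress=True,precision=0)
print("z map top, rows176..236 step2, cols 276..390 step3")
for r in range(176,238,2): print(r,w[r,276:390:3,2].round())
print(w[205,300],w[205,370],w[160,332],w[185,332])
E
```

```text
z map top, rows176..236 step2, cols 276..390 step3
176 [ -5.  -9.   1.   0.  -6.   1.   1.   1.   0.   5.   3.  -1.   6.  -4.   2.  -1.   1. 140. 173. 165. 171. 163.   2.   6.   6.  13.  15.   8.  11.   0.   3.  -2.   7.   1.   0.  -5.   3.  70.]
178 [ -2.  -1.  -2.   5.  -3.   0.   3.   1.   5.  -2.  -3.   9.  -3.  -5.  -1.   2.  -3. 140. 173. 139. 138.  -8.   2.  11.  14.  19.  12.   9.  14.   4.  10.  -2.  -1.   6.  -9.  -7.  -0.  81.]
180 [  2.   8.  -3.  -2.  -5.  -9.  -1.  -4.   1.  -5.  -5.   0.   1.  -7.  -5.  -0.   7. 135. 160. 145. 137.   0.   9.  14.  12.  10.  11.   7.  20.   8.   9.   3.  -7.   3.  -3.   8.  -1.  78.]
182 [  3.  -6.   3.   1.   3.   2.  -5.  -2.   1.  -2.  -0.  -2.   2.  11.   4.   2.  -1. 143. 158. 146. 137.  11.  11.  12.  16.  17.  12.  13.   9.   8.  12.   0.   6.  -3.   2.   4.   4.  77.]
184 [  2.  -0.   1.   3.   7.   9.   2.  -0.   3.  -4.  -1.   0.   3.   4.   5.  -3.   2. 134. 144. 148. 138.   7.  12.   5.  14.  18.   8.  12.  10.   0.  -3.   4.   1.   1.  -4.   3.  -6.  73.]
186 [ -3.   4.   2.  -2.   2.   2.   4.   1.   2.  -1.   2.   4.   5.
[... 4479 characters left out ...]
864. -851. -847. -842. -858. -862. -846. -847. -852. -841. -858. -845. -855. -842. -853. -853. -839. -844. -847. -838. -848. -829. -860. -856. -853. -838.]
234 [-846. -847. -845. -844. -861. -859. -851. -851. -847. -847. -846. -851. -850. -851. -844. -843. -837. -852. -848. -843. -861. -858. -824. -849. -858. -862. -841. -859. -857. -849. -853. -843. -850. -856. -853. -842. -853. -857.]
236 [-852. -850. -848. -847. -839. -848. -862. -832. -853. -859. -853. -851. -851. -862. -857. -864. -848. -840. -840. -845. -833. -862. -855. -842. -857. -866. -850. -834. -848. -840. -864. -857. -867. -861. -836. -844. -847. -857.]
[493. -32.  59.] [ 490. -276.   32.] [ 635. -142.  144.] [ 552. -141.  143.]
```

View pics/c1.png

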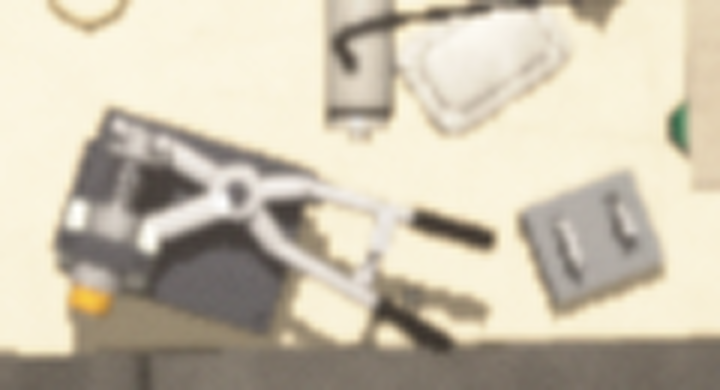

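View pics/c2.png

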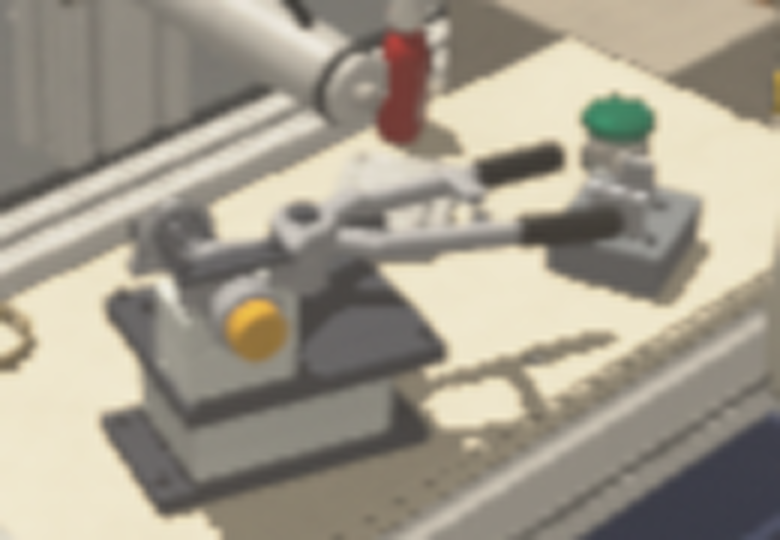

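The top crop shows the pivot at about px (311.7,204), the fixed grip at (348,210) and the sprung grip at (341,226). The keepers are at (366.5,213) and (376,209). A white pneumatic cylinder reaches in at (332,190). Next I'll measure the grips, pivot, cap and keepers from averaged frames.

```bash
cat >> h.py <<'E'
def avg(name,n=6):
    ims=[get_image(name) for _ in range(n)]
    im=dict(ims[0]); im["pixels"]=np.mean([i["pixels"].astype(float) for i in ims],0)
    z=np.array([i["range_z"] for i in ims]); im["range_z"]=np.nanmedian(np.where(z>0,z,np.nan),0); im["range_z"][np.isnan(im["range_z"])]=0
    return im
def ray(im,u,v,z):
    d=att(im)@np.array([(u-im["cx"])/im["fx"],(v-im["cy"])/im["fy"],1.]); e=np.array(im["eye"])
    return e+d*(z-e[2])/d[2]
def proj(im,p):
    q=att(im).T@(np.array(p)-np.array(im["eye"])); return np.array([im["cx"]+im["fx"]*q[0]/q[2],im["cy"]+im["fy"]*q[1]/q[2]])
def blob(mask,win):
    u0,u1,v0,v1=win; m=np.zeros(mask.shape,np.uint8); m[v0:v1,u0:u1]=mask[v0:v1,u0:u1]
    n,l,s,c=cv2.connectedComponentsWithStats(m)
    k=1+np.argmax(s[1:,4]); return c[k],s[k],np.argwhere(l==k)[:,::-1]
E
python3 - <<'E'
from h import *
import pickle
T=avg("top",10);S=avg("scene",10);pickle.dump((T,S),open("im0.pkl","wb"))
np.set_printoptions(suppress=True,precision=1,linewidth=200)
def hsv(im): return cv2.cvtColor(im["pixels"].clip(0,255).astype(np.uint8),cv2.COLOR_RGB2HSV)
for nm,im,wins in(("T",T,dict(fix=(338,358,200,216),spr=(332,352,216,232))),("S",S,dict(fix=(345,366,195,210),spr=(353,378,205,220)))):
    g=im["pixels"].max(2)
    for k,w in wins.items():
        c,s,pts=blob((g<85).astype(np.uint8),w); 
        (cc,wh,an)=cv2.minAreaRect(pts.astype(np.float32))
        print(nm,k,c,s,cc,wh,an,"->",ray(im,*cc,93.5 if nm=="T" else 86))
    H=hsv(im); m=((H[...,0]>8)&(H[...,0]<30)&(H[...,1]>150)&(H[...,2]>120)).astype(np.uint8)
    try:
        c,s,_=blob(m,(270,330,190,240)); print(nm,"cap",c,s,ray(im,*c,102))
    except Exception as e: print(e)
W=cloud(T)
m=((W[...,2]>33)&(W[...,2]<60)).astype(np.uint8)
n,l,s,c=cv2.connectedComponentsWithStats(m[200:222,358:388].copy())
for k in range(1,n):
    p=np.argwhere(l==k)[:,::-1]+[358,200]; print(len(p),cv2.minAreaRect(p.astype(np.float32)),ray(T,*p.mean(0),47))
print(W[202:220,360:384,2].round())
m=((W[...,2]>15)&(W[...,2]<60)).astype(np.uint8); c,s,p=blob(m,(355,388,196,226)); r=cv2.minAreaRect(p.astype(np.float32)); print("block",r,ray(T,*r[0],24))
E
```

```text
T fix [347.  209.8] [342 208  11   5  17] (347.0550842285156, 209.8165283203125) (10.727654457092285, 1.340956687927246) 16.699243545532227 -> [ 472.1 -191.2   93.5]
T spr [340.4 226.1] [335 222  12   9  29] (340.34613037109375, 226.23074340820312) (12.480754852294922, 2.2188005447387695) 33.690067291259766 -> [ 417.4 -167.2   93.5]
T cap [286.6 221.8] [284 220   6   4  17] [436.1  12.  102. ]
S fix [356.1 202.3] [350 200  13   6  44] (356.0882263183594, 202.35296630859375) (3.1529629230499268, 12.611852645874023) 75.96376037597656 -> [ 474.2 -190.4   86. ]
S spr [365.5 212.7] [357 210  17   6  71] (365.1153869628906, 213.07693481445312) (4.9029035568237305, 16.277639389038086) 78.69007110595703 -> [ 418.3 -165.1   86. ]
S cap [311.8 228.6] [308 225   8   9  43] [444.2  11.5 102. ]
13 ((375.4500427246094, 208.35000610351562), (5.375871658325195, 1.8973664045333862), 71.56504821777344) [ 477.1 -293.1   47. ]
17 ((366.6551513671875, 212.137939453125), (8.170595169067383, 1.8569533824920654), 68.19859313964844) [ 464.8 -262.3   47. ]
[[-1.  1.  0. -0. -0.  2. -1. -2. -1.  2. 24. 24. 27.
[... 1161 characters left out ...]
26. 45. 49. 23. 24. 24. 25. 26. 25. 23. 26. 25. 25. 25. 26. 24. 27. -4.]
 [ 2.  1. 22. 24. 24. 26.  7. 43. 46. 24. 25. 25. 23. 24. 22. 24. 24. 25. 27. 28. 23. 25. 23.  1.]
 [ 1.  3. 22. 25. 28. 24. 25. 33. 47. 25. 25. 26. 22. 24. 24. 24. 22. 25. 23. 26. 24.  1.  1.  1.]
 [ 3.  1. 10. 24. 26. 25. 23.  7. 24. 25. 24. 25. 24. 26. 27. 23. 23. 28. -1. -2.  0.  0.  4.  1.]
 [ 1.  2. -0. 24. 24. 22. 27. 26. 24. 26. 26. 25. 25. 25. 25. 26. -0. -1. -1.  2. -0.  1. -2.  1.]
 [ 2. -1. -1. 13. 25. 26. 25. 22. 22. 25. 24. 23. 23.  2.  2.  2.  1.  1.  0.  0. -0.  1. -1.  2.]]
block ((370.4974060058594, 210.69334411621094), (17.015607833862305, 20.102827072143555), 68.96248626708984) [ 470.1 -278.6   24. ]
```

```bash
cat >> h.py <<'E'
YF=71.1; O=np.array([494.7,-73.3,0.])
def F(x,y,z,o=O,yf=YF):
    c,s=np.cos(np.radians(yf)),np.sin(np.radians(yf)); return o+[c*x-s*y,s*x+c*y,z]
def toF(p,o=O,yf=YF):
    c,s=np.cos(np.radians(yf)),np.sin(np.radians(yf)); d=np.array(p)-o; return np.array([c*d[0]+s*d[1],-s*d[0]+c*d[1],d[2]])
def down(yaw_y): # tool down with tool y at yaw_y deg
    y=np.array([np.cos(np.radians(yaw_y)),np.sin(np.radians(yaw_y)),0]); z=np.array([0,0,-1.]); return np.stack([np.cross(y,z),y,z],1)
def go(target,yaw_y):
    o=get_obs(); A=R.from_rotvec(o["orientation"]).as_matrix(); B=down(yaw_y)
    print("turn (tool, deg)",np.degrees(R.from_matrix(A.T@B).as_rotvec()).round(2),"then shift cm",(B.T@(np.array(target)-o["ee_pos"])/10).round(2), "f",o["ft_force"].round(1),"F",toF(o["ee_pos"]).round(1))
E
python3 -c "
from h import *
t=F(-110,80,150);print(t);go(t,-108.9)"
```

```text
[ 383.38225529 -151.45599602  150.        ]
turn (tool, deg) [ 0.   -0.   34.76] then shift cm [  5.54 -49.43   7.27] f [-0.4 -0.2 -0.1] F [-604.3  135.4  222.7]
```

Request:
{"op": "play_rows", "data": {"plan": "0 0 0 0 0 0 8.7; 0 0 0 0 0 0 8.7; 0 0 0 0 0 0 8.7; 0 0 0 0 0 0 8.7; 0 0.5 -4.9 0.3 0 0 0; 0 0.5 -5 0.3 0 0 0; 0 0.5 -5 0.4 0 0 0; 0 0.5 -5 0.7 0 0 0; 0 0.5 -5 0.7 0 0 0; 0 0.5 -5 0.8 0 0 0; 0 0.6 -5 1 0 0 0; 0 0.6 -5 1 0 0 0; 0 0.7 -5 1 0 0 0; 0 0.6 -4.5 1 0 0 0; 0 0 0 0 0 0 0; 0 0 0 0 0 0 0"}}

```text
t: 3.1
ee_pos: [383.3, -152.0, 150.9]
orientation: [3.099, -0.515, 0.0]
ft_force: [0.4, 0.5, 0.8]
width: 0.4
```

```bash
python3 - <<'E'
from h import *
T=get_image("top");S=get_image("scene");o=get_obs()
a=T["pixels"][170:240,270:390,::-1]; b=S["pixels"][150:240,270:390,::-1]
a=cv2.resize(a,None,fx=5,fy=5,interpolation=cv2.INTER_CUBIC);b=cv2.resize(b,None,fx=5,fy=5,interpolation=cv2.INTER_CUBIC)[:250+200]
u=(proj(S,o["ee_pos"])-[270,150])*5; cv2.circle(b,tuple(int(i) for i in u),3,(0,0,255),1)
cv2.imwrite("pics/c3.png",b[:,:600]); print(u/5)
E
```

```text
[104.05973314  48.89346893]
```

View pics/c3.png

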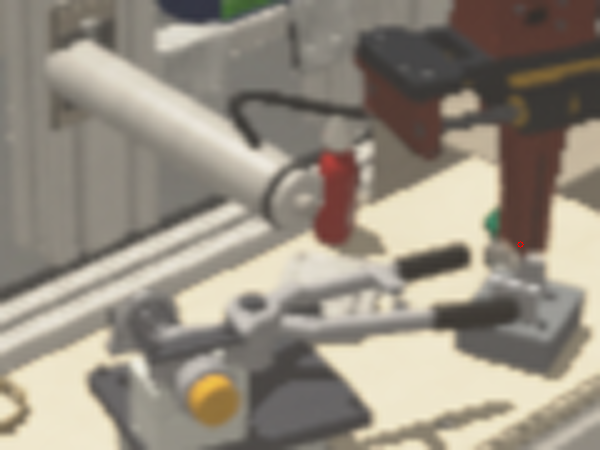

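The gripper is closed above and in front of the sprung grip, with the TCP mark at (520,245) on the fingertip, so the calibration agrees. Next: go down and push along tool +x (fixture −y).

Request:
{"op": "play_rows", "data": {"plan": "0 0 0 3 0 0 0; 0 0 0 3 0 0 0; 0 0 0 1.2 0 0 0; 0 0 0 0 0 0 0; 0 0.3 0 0 0 0 0; 0 0.3 0 0 0 0 0; 0 0.3 0 0 0 0 0; 0 0.3 0 0 0 0 0; 0 0 0 0 0 0 0"}}

```text
t: 4.32
ee_pos: [394.9, -155.8, 78.8]
orientation: [3.099, -0.517, 0.001]
ft_force: [-1.0, -0.1, -0.1]
width: 0.3
```

```bash
python3 -c "
from h import *
go(F(-110,65,79),-108.9)"
```

```text
turn (tool, deg) [ 0.   -0.03 -0.03] then shift cm [ 0.27 -0.03 -0.02] f [-1.  -0.1 -0.1] F [-110.3   67.7   78.8]
```

Request:
{"op": "play_rows", "data": {"plan": "0 0.2 0 0 0 0 0; 0 0.2 0 0 0 0 0; 0 0.2 0 0 0 0 0; 0 0.2 0 0 0 0 0; 0 0 0 0 0 0 0"}}

```text
t: 4.95
ee_pos: [401.9, -158.2, 78.6]
orientation: [-3.099, 0.517, 0.001]
ft_force: [-0.9, -0.1, 0.1]
width: 0.2
```

Request:
{"op": "play_rows", "data": {"plan": "0 0.2 0 0 0 0 0; 0 0.2 0 0 0 0 0; 0 0 0 0 0 0 0"}}

```text
t: 5.32
ee_pos: [406.0, -159.6, 78.7]
orientation: [-3.099, 0.517, -0.0]
ft_force: [-1.4, 0.2, 0.2]
width: 0.2
```

Request:
{"op": "play_rows", "data": {"plan": "0 0.2 0 0 0 0 0; 0 0.2 0 0 0 0 0; 0 0 0 0 0 0 0"}}

```text
t: 5.7
ee_pos: [408.7, -160.6, 78.4]
orientation: [-3.098, 0.517, 0.003]
ft_force: [-5.0, -0.9, -0.4]
width: 0.6
```

Request:
{"op": "play_rows", "data": {"plan": "0 0.2 0 0 0 0 0; 0 0.2 0 0 0 0 0; 0 0 0 0 0 0 0"}}

```text
t: 6.08
ee_pos: [413.7, -162.2, 78.6]
orientation: [-3.099, 0.517, -0.001]
ft_force: [-1.1, -0.1, 0.1]
width: 0.4
```

Request:
{"op": "play_rows", "data": {"plan": "0 0.2 0 0 0 0 0; 0 0.2 0 0 0 0 0; 0 0 0 0 0 0 0"}}

```text
t: 6.45
ee_pos: [415.9, -163.2, 78.3]
orientation: [-3.098, 0.517, 0.005]
ft_force: [-6.3, -1.0, -0.6]
width: 0.4
```

Request:
{"op": "play_rows", "data": {"plan": "0 0.2 0 0 0 0 0; 0 0.2 0 0 0 0 0; 0 0 0 0 0 0 0"}}

```text
t: 6.82
ee_pos: [420.5, -164.7, 78.5]
orientation: [-3.099, 0.517, 0.002]
ft_force: [-3.8, -1.3, 1.5]
width: 0.2
```

```bash
python3 - <<'E'
from h import *
T=get_image("top");S=get_image("scene");o=get_obs();print(toF(o["ee_pos"]))
b=S["pixels"][170:240,290:390,::-1]
b=cv2.resize(b,None,fx=6,fy=6,interpolation=cv2.INTER_CUBIC)
cv2.imwrite("pics/c4.png",b)
E
```

```text
[-110.46244009   39.79787447   78.8098379 ]
```

View pics/c4.png

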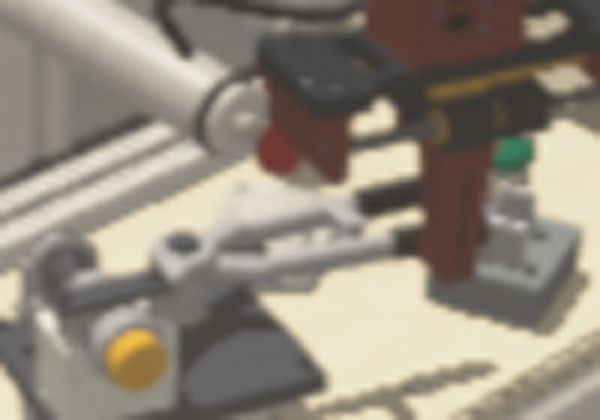

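The scene crop shows the fingers against the black sprung grip (400,240), with the handle part way in. I'll continue in fine steps.

Request:
{"op": "play_rows", "data": {"plan": "0 0.15 0 0 0 0 0; 0 0 0 0 0 0 0"}}

```text
t: 7.18
ee_pos: [421.7, -165.1, 78.5]
orientation: [-3.099, 0.517, 0.003]
ft_force: [-7.0, -0.4, 0.3]
width: 0.8
```

Request:
{"op": "play_rows", "data": {"plan": "0 0.15 0 0 0 0 0; 0 0 0 0 0 0 0"}}

```text
t: 7.42
ee_pos: [422.2, -165.4, 78.2]
orientation: [-3.099, 0.516, 0.006]
ft_force: [-8.9, -1.8, 0.1]
width: 0.7
```

Request:
{"op": "play_rows", "data": {"plan": "0 0.15 0 0 0 0 0; 0 0 0 0 0 0 0"}}

```text
t: 7.68
ee_pos: [423.0, -165.8, 78.1]
orientation: [-3.098, 0.516, 0.008]
ft_force: [-10.1, -2.5, -0.6]
width: 0.9
```

Request:
{"op": "play_rows", "data": {"plan": "0 0.15 0 0 0 0 0; 0 0 0 0 0 0 0"}}

```text
t: 7.92
ee_pos: [423.9, -166.1, 77.9]
orientation: [-3.098, 0.516, 0.009]
ft_force: [-10.4, -2.8, -0.3]
width: 0.4
```

Request:
{"op": "play_rows", "data": {"plan": "0 0.15 0 0 0 0 0; 0 0 0 0 0 0 0"}}

```text
t: 8.18
ee_pos: [425.5, -166.7, 77.9]
orientation: [-3.098, 0.516, 0.009]
ft_force: [-10.4, -2.5, -0.6]
width: 0.7
```

Request:
{"op": "play_rows", "data": {"plan": "0 0.15 0 0 0 0 0; 0 0 0 0 0 0 0"}}

```text
t: 8.43
ee_pos: [428.0, -167.5, 78.4]
orientation: [-3.099, 0.516, 0.005]
ft_force: [-8.4, -2.4, 1.6]
width: 0.6
```

Request:
{"op": "play_rows", "data": {"plan": "0 0.15 0 0 0 0 0; 0 0 0 0 0 0 0"}}

```text
t: 8.68
ee_pos: [428.9, -167.9, 78.3]
orientation: [-3.099, 0.516, 0.007]
ft_force: [-10.9, -2.2, 1.8]
width: 0.3
```

Request:
{"op": "play_rows", "data": {"plan": "0 0.15 0 0 0 0 0; 0 0 0 0 0 0 0"}}

```text
t: 8.93
ee_pos: [429.9, -168.3, 78.2]
orientation: [-3.099, 0.516, 0.008]
ft_force: [-11.4, -3.7, 2.7]
width: 0.6
```

```bash
python3 - <<'E'
from h import *
T=get_image("top");S=get_image("scene");o=get_obs();print(toF(o["ee_pos"]),o["ft_force"])
b=S["pixels"][170:240,290:390,::-1]
b=cv2.resize(b,None,fx=6,fy=6,interpolation=cv2.INTER_CUBIC)
cv2.imwrite("pics/c5.png",b)
E
```

```text
[-110.8777571    30.5087553    78.20225202] [-10.60644968  -3.58163201   2.68794418]
```

Request:
{"op": "play_rows", "data": {"plan": "0 0.15 0 0 0 0 0; 0 0 0 0 0 0 0"}}

```text
t: 9.28
ee_pos: [430.0, -168.4, 77.8]
orientation: [-3.098, 0.516, 0.012]
ft_force: [-12.6, -2.8, 2.1]
width: 0.6
```

Request:
{"op": "play_rows", "data": {"plan": "0 0.15 0 0 0 0 0; 0 0 0 0 0 0 0"}}

```text
t: 9.52
ee_pos: [430.1, -168.4, 77.5]
orientation: [-3.098, 0.515, 0.016]
ft_force: [-17.1, -2.1, 4.2]
width: 0.6
```

Request:
{"op": "play_rows", "data": {"plan": "0 0.15 0 0 0 0 0; 0 0 0 0 0 0 0"}}

```text
t: 9.78
ee_pos: [430.2, -168.4, 77.1]
orientation: [-3.097, 0.515, 0.021]
ft_force: [-19.9, -2.4, 4.0]
width: 0.3
```

It has gone solid at tool y ≈30 (20 N with no further movement), so this is the stop. Backing off to see whether the ratchet holds.

Request:
{"op": "play_rows", "data": {"plan": "0 -0.3 0 0 0 0 0; 0 -0.4 0 0 0 0 0; 0 -0.5 0 0 0 0 0; 0 -2 0 0 0 0 0; 0 -2 0 -4 0 0 0; 0 0 0 -5 0 0 0;0 0 5 -5 0 0 0; 8 0 6 0 0 0 0; 8 0 6 0 0 0 0; 8 0 3 0 0 0 0; 8 0 0 0 0 0 0; 8 0 0 0 0 0 0"}}

```text
t: 11.28
ee_pos: [324.9, -336.5, 213.0]
orientation: [3.099, -0.517, 0.001]
ft_force: [0.9, -0.1, -0.2]
width: 47.1
```

```bash
python3 - <<'E'
from h import *
import pickle
T=avg("top",8);S=avg("scene",8);pickle.dump((T,S),open("im1.pkl","wb"))
np.set_printoptions(suppress=True,precision=1,linewidth=200)
for nm,im,wins in(("T",T,dict(fix=(338,358,200,213),spr=(332,356,213,230))),("S",S,dict(fix=(345,366,195,207),spr=(347,378,205,220)))):
    g=im["pixels"].max(2)
    for k,w in wins.items():
        c,s,pts=blob((g<85).astype(np.uint8),w); cc,wh,an=cv2.minAreaRect(pts.astype(np.float32))
        p=ray(im,*cc,93.5 if nm=="T" else 86); print(nm,k,s,p,toF(p),an)
a=cv2.resize(T["pixels"][185:232,275:385,::-1],None,fx=7,fy=7,interpolation=cv2.INTER_CUBIC)[:,:770]
b=cv2.resize(S["pixels"][195:245,285:385,::-1],None,fx=7,fy=7,interpolation=cv2.INTER_CUBIC)[:270]
c=np.zeros((600,770,3)); c[:329]=a; c[329:599,:700]=b
cv2.imwrite("pics/c6.png",c)
E
```

```text
T fix [342 208  11   4  17] [ 472.  -190.7   93.5] [-118.4  -16.6   93.5] 15.945395469665527
T spr [339 217  12   6  29] [ 438.2 -181.2   93.5] [-120.4   18.5   93.5] 18.434946060180664
S fix [350 200  13   6  44] [ 474.2 -190.4   86. ] [-117.4  -18.5   86. ] 75.96376037597656
S spr [356 205  14   6  51] [ 441.4 -180.7   86. ] [-118.8   15.6   86. ] 77.47119140625[ WARN:0@27.940] global loadsave.cpp:1063 imwrite_ Unsupported depth image for selected encoder is fallbacked to CV_8U.
```

View pics/c6.png

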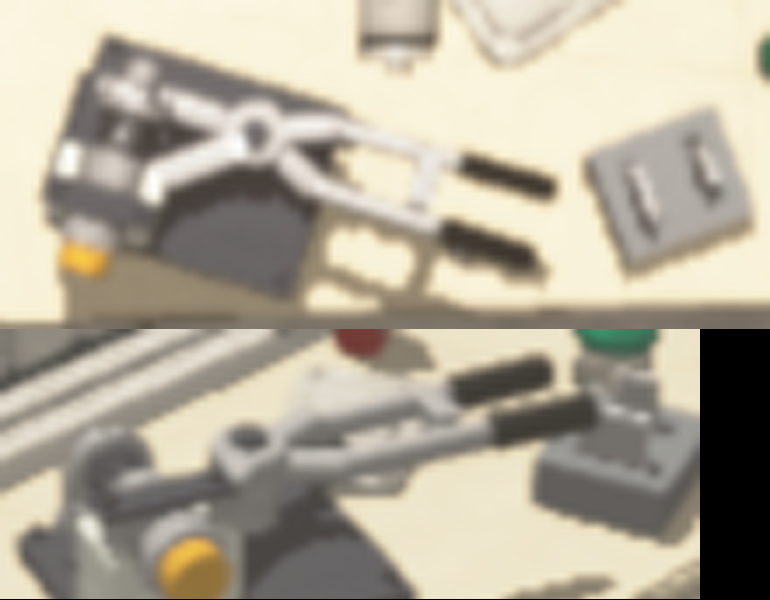

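Picture: the handles are now close together and holding by themselves; the fixed grip is at (507,177) and the sprung grip at (490,245). The measured separation of 34.6 mm matches the last tooth. The pivot ring is at (258,135) and the prongs at (152,188) and (68,160). Next I'll refine the fixture pose from these.

```bash
python3 - <<'E'
from h import *
import pickle
T,S=pickle.load(open("im1.pkl","rb")); np.set_printoptions(suppress=True,precision=1,linewidth=220)
def tri(a,b):
    A=[];B=[]
    for im,(u,v) in((T,a),(S,b)):
        d=att(im)@np.array([(u-im["cx"])/im["fx"],(v-im["cy"])/im["fy"],1.]); d/=np.linalg.norm(d); P=np.eye(3)-np.outer(d,d); A.append(P);B.append(P@np.array(im["eye"]))
    return np.linalg.lstsq(np.vstack(A),np.hstack(B),rcond=None)[0]
tp=lambda x,y:(275+(x-3)/7,185+(y-3)/7); sp=lambda x,y:(285+(x-3)/7,195+(y-3-329)/7)
p=tri(tp(258,133),sp(247,440)); print("pivot",p,toF(p))
for k in((152,186),(68,160)):
    p=ray(T,*tp(*k),106);print("prong",p,toF(p))
p=ray(T,*tp(85,255),112);print("capT",p,toF(p))
p=tri(tp(85,260),sp(195,572)); print("cap tri",p,toF(p))
W=cloud(T); print(W[195:226,280:316,2].round())
# fixed-grip & keeper: gradients
o=get_obs(); print(o["ee_pos"])
g=T["pixels"].mean(2); print(g[196:226:1,282:300].round(0).astype(int))
E
```

```text
pivot [496.9 -70.3  97.9] [ 3.6 -1.1 97.9]
prong [470.7 -20.8 106. ] [ 41.9  39.7 106. ]
prong [483.9  18.9 106. ] [ 83.8  40.1 106. ]
capT [438.5  11.1 112. ] [ 61.7  80.6 112. ]
cap tri [437.6  13.  103.8] [ 63.1  82.  103.8]
[[-1. -1.  1. ...  1. -3. -0.]
 [ 2. -0.  0. ...  1. -2. -0.]
 [-2. -2.  0. ... 61. 62. 62.]
 ...
 [ 2.  1.  1. ... 63. 62. 61.]
 [ 0.  1. -2. ... 61. 67. 65.]
 [ 3.  1. -1. ... 64. 63. 66.]]
[ 324.4 -337.   212.9]
[[238 238 234 209 146 111 129 169 178 181 186 196 195 187 159 129 121 117]
 [238 238 231 196 131 105 133 177 189 215 228 226 200 178 143 133 160 152]
 [239 237 224 168 112 105 118 149 172 205 222 231 224 204 149 152 198 197]
 [239 235 209 141 100 105 113 132 153 174 194 219 221 197 150 145 179 195]
 [238 233 196 131 102 107 107 105 109 125 154 184 193 182 155 137 142 164]
 [238 228 173 116 105 106 102  89  83  95 113 130 133 138 134 127 119 134]
 [236 221 153 106 105 106 102  90  82  94 119 122 104  93  90  93  89  93]
 [232 202 135 103 105 105  99  86  86 122 151 126  99  79  69  74  79  74]
 [227 177 134 122 113 107  98  88 100 141 163 125  95  74
[... 893 characters left out ...]
 96  94  90  83  69  70]
 [173 145 161 183 194 191 183 165 133 108  97 108 109 104  92  77  71  82]
 [221 189 170 183 197 198 191 177 154 127 108 121 123 118  95  76  81  96]
 [231 205 168 175 191 187 182 172 154 128 108 116 123 116  93  79  93 102]
 [230 202 169 170 175 171 170 165 147 122 103  98  99  92  81  80  97 103]
 [227 189 167 169 174 170 165 154 134 121 117 113 110 100  92  90  97 101]
 [225 180 162 166 170 168 158 142 127 128 130 130 129 126 123 114 106 104]
 [225 173 146 147 158 159 146 131 126 132 134 134 134 134 132 130 127 124]
 [225 173 138 135 140 139 130 124 126 132 134 133 133 133 134 134 133 133]
 [228 191 146 133 134 134 130 130 132 134 134 133 133 133 134 134 135 134]]
```

```bash
python3 - <<'E'
from h import *
import pickle
T,S=pickle.load(open("im1.pkl","rb")); O2=F(2.7,-0.5,0)
a=T["pixels"][190:222,278:310,::-1]; b=S["pixels"][200:235,290:330,::-1]
a=cv2.resize(a,None,fx=12,fy=12,interpolation=cv2.INTER_CUBIC);b=cv2.resize(b,None,fx=10,fy=10,interpolation=cv2.INTER_CUBIC)
def mark(img,im,p,u0,v0,f,c):
    q=(proj(im,p)-[u0,v0]+.5)*f; cv2.circle(img,(int(q[0]),int(q[1])),2,c,-1)
for y,c in((-5,(255,0,0)),(-0.5,(0,0,255)),(4,(0,255,0)),(9,(0,255,0))):
    for x in((60,) if y==-.5 else (60-8.5,60+8.5) if y<0 else (42,78)):
        z=102; mark(a,T,F(x,y,z,O2),278,190,12,c); mark(b,S,F(x,y,z,O2),290,200,10,c)
    mark(a,T,F(60,y,{-5:110.5,-.5:106.5}.get(y,120),O2),278,190,12,(255,0,255))
    mark(b,S,F(60,y,{-5:110.5,-.5:106.5}.get(y,120),O2),290,200,10,(255,0,255))
c=np.zeros((400,790,3),np.uint8); c[:384,:384]=a.clip(0,255); c[:350,390:790]=b.clip(0,255); cv2.imwrite("pics/c7.png",c)
E
```

```text
(no output)
```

View pics/c7.png

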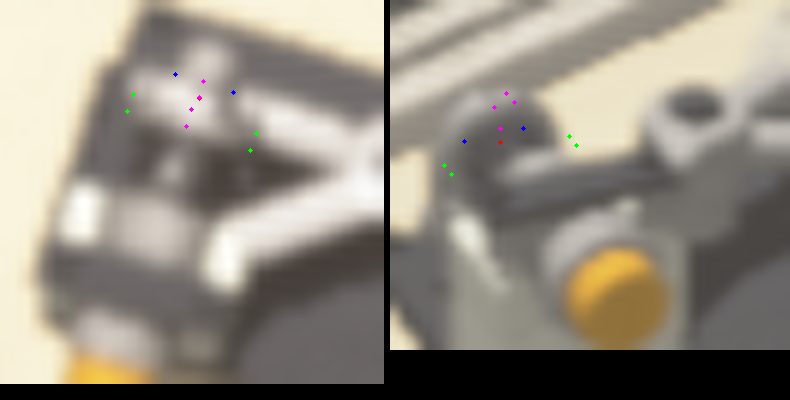

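The top crop (left half) shows a bright knob at (208,50), a bright cross bar from (130,85) to (215,125), a thin stem at (170,165) and the valve body with clamps at (150,230). The overlay neck falls on the bar, so I need the heights there to identify the parts.

```bash
python3 - <<'E'
from h import *
import pickle,sys
np.set_printoptions(suppress=True,precision=0,linewidth=250,threshold=sys.maxsize)
T=avg("top",14); W=cloud(T); pickle.dump(T,open("T2.pkl","wb"))
print("cols 283..305"); 
for r in range(191,218): print(r,W[r,283:306,2].round().astype(int))
m=(W[...,2]>50)&(W[...,2]<130); m[:, :278]=0;m[:,322:]=0;m[:188]=0;m[228:]=0
n,l,s,c=cv2.connectedComponentsWithStats(m.astype(np.uint8)); k=1+np.argmax(s[1:,4])
P=W[(l==k)&(W[...,2]<70)]; r=cv2.minAreaRect(P[:,:2].astype(np.float32)); print("riser",r, s[k])
b=(W[...,2]>15)&(W[...,2]<60); P=W[196:226,355:388][b[196:226,355:388]]; print("block",cv2.minAreaRect(P[:,:2].astype(np.float32)))
# fixed grip+shank line: dark pixels etc -> handle direction
E
```

```text
cols 283..305
191 [ 0  0 -1 -1  1 -2 61 65 65 63 63 59 60  1 -2  1  0  1  0  1  1  2  0]
192 [ 0  0  1  1  1  0 63 62 68 64 61 63 63 63 61 61 59  1  2 -2  1  0  2]
193 [ -2   1   1   0  -1  59  62  63  64  63  61 106  62  63  61  62  62  63  61  60   1   0   2]
194 [  1   1   1   1  -1  61  64  62  60  61 108 111 109 109 105  61  61  63  62  63  63  63  61]
195 [  0   1   3   9   9  62  62  63  62  62 107 109 112 108 107  61  62  63  62  62  61  62  63]
196 [  0   0   1  10  11  64  85  83  85 101 109 111 110 109 106  62  61  60  62  61  62  63  61]
197 [  1   4  -2   8  63  62 107  85  83  85 109 105 107 110  62  62  64  63  61  63  62  65  64]
198 [  1   0  11  13  62  64 110  89  83  85 107 109 106  83  85  84  86  86  62  63  64  62  60]
199 [  1  -2   9  10  61  61 114 117 117 119 119 107 105  84  85 107 106  86  87  84  85  62  62]
200 [ -1  -1   9  61  62  63  61  63 113 119 120 119 116 116  82  84  89  85  86  87  86  85  85]
201 [ -1   9  12  60  61  62  63 111 112 112 113 114 118 119 113 109  83  83  86  87  87  85  87]
202 [  1  11  10  64  61  63 105 110 106 115 115 108 1
[... 1058 characters left out ...]
21 124 121 123 121 122 103 106  65  64  63  62  62  65  61  63]
214 [122 121 123 121 122 123 121 124 121 121 120 120 124 123 121  64  62  63  61  60  62  62  63]
215 [104 107 114 121 122 121 123 122 123 123 122 125 126 123  89  64  62  59  63  61  61  62  63]
216 [103 111 114 116 117 118 121 120 124 122 122 127 126 123  70  62  63  62  63  62  63  63  63]
217 [ 62 111 114 117 118 118 116 115 112 121 122 124 122 121  62  63  61  63  63  63  65  62  62]
riser ((481.8975830078125, -40.666038513183594), (128.04246520996094, 99.77532958984375), 71.32340240478516) [ 281  190   41   38 1114]
block ((475.837646484375, -294.5215148925781), (59.756099700927734, 103.14450073242188), 19.757413864135742)
```

Now it is clear. The head (z≈110) is at rows 193–196, the bared neck (106–109) at rows 197–198 and the retainer rim (z≈119) at rows 199–201, cols 290–296. The prongs are at cols 289 and 298.

```bash
python3 - <<'E'
from h import *
import pickle
np.set_printoptions(suppress=True,precision=1,linewidth=200)
T=pickle.load(open("T2.pkl","rb")); W=cloud(T); v,u=np.mgrid[0:400,0:640]; Z=W[...,2]
def rep(n,m,zz=None):
    P=np.array([ray(T,a,b,zz) if zz else W[b,a] for a,b in zip(u[m],v[m])]); Q=np.array([toF(p,O,71.3) for p in P]); print(n,len(P),"mean",Q.mean(0),"min",Q.min(0),"max",Q.max(0))
box=lambda a,b,c,d:(u>=a)&(u<=b)&(v>=c)&(v<=d)
rep("head",box(292,298,193,196)&(Z>100))
rep("ret",box(289,297,199,201)&(Z>112.5))
rep("prongA",box(288,290,197,198)&(Z>100)); rep("prongB",box(297,300,198,199)&(Z>100))
rep("neck",box(292,297,197,198)&(Z>100))
rep("clamps",box(281,299,206,218)&(Z>118.5))
rep("riser",box(281,322,189,226)&(Z>55)&(Z<70))
rep("fixgrip",box(342,353,207,212)&(Z>80))
rep("sprgrip",box(338,352,216,223)&(Z>80))
P=W[box(360,384,200,218)&(Z>36)&(Z<60)]
for s,n in((P[:,1]<-278,"small"),(P[:,1]>=-278,"wide")):
    print(n,s.sum(),P[s].mean(0),cv2.minAreaRect(P[s][:,:2].astype(np.float32)))
print(W[203:218,361:381][...,2].round().astype(int))
B=W[box(357,384,198,222)&(Z>15)&(Z<60)]; print("block",cv2.minAreaRect(B[:,:2].astype(np.float32)),B.mean(0))
E
```

```text
head 17 mean [ 63.2 -10.4 108. ] min [ 55.1 -15.9 101.4] max [ 71.4  -4.6 111.7]
ret 16 mean [ 62.5   7.7 116.7] min [ 49.6   4.9 112.9] max [ 77.   10.9 120.3]
prongA 2 mean [ 78.9   3.6 108.6] min [ 78.2   1.9 106.8] max [ 79.5   5.3 110.4]
prongB 2 mean [ 47.3  -1.3 106.1] min [ 45.7  -1.8 105.6] max [ 48.9  -0.8 106.6]
neck 7 mean [ 62.2  -2.  107.6] min [ 57.1  -5.  105.1] max [ 66.6   1.1 109.8]
clamps 81 mean [ 62.4  54.4 122.4] min [ 36.1  40.5 118.8] max [ 89.4  62.6 127.9]
riser 574 mean [15.7 24.1 62.2] min [-37.2 -27.3  58.1] max [90.8 72.5 69.7]
fixgrip 49 mean [-119.2  -16.3   92.6] min [-140.2  -23.3   85.1] max [-99.9  -8.9  95.1]
sprgrip 63 mean [-119.9   17.7   92.6] min [-143.7   10.5   85. ] max [-96.1  24.7  95.7]
small 12 [ 477.7 -293.3   46.1] ((477.30731201171875, -294.082275390625), (18.703699111938477, 5.006784915924072), 19.270326614379883)
wide 17 [ 464.8 -262.4   46. ] ((464.6656188964844, -262.63458251953125), (28.432130813598633, 5.668740272521973), 18.326953887939453)
[[-1  1  0 -2 -2  2 24 26 24 25 22 25 24 23 24 25 23 24  0  0]
 [ 0  1  0  2 26 24 23
[... 292 characters left out ...]

 [22 24 25 28 47 46 25 25 22 24 24 24 25 10 42 49 25 25 26 23]
 [24 23 26 15 43 46 23 23 24 24 26 24 24 24 33 48 49 23 26 22]
 [24 25 23 23 34 46 47 25 26 25 25 24 25 25 23 42 22 25 23 24]
 [23 24 25 25  7 46 44 24 22 23 24 22 26 22 25 10 13 25 22 24]
 [25 26 24 23 25 41 47 48 27 25 26 25 23 24 25  9  8 24 22 24]
 [16 25 24 27 26 26 46 50 25 23 24 25 26 27 25 24 25 25 25 23]
 [-2 25 23 26 24  9 44 46 24 26 26 24 25 27 24 24 25 25 25 24]
 [ 1 21 25 24 23 25 34 48 26 25 24 24 24 26 24 23 23 25 25 22]
 [ 2  9 25 24 23 25  9 22 24 25 26 25 24 23 26 24 25  0  2  1]]
block ((470.3087158203125, -279.1283874511719), (59.756099700927734, 70.43267822265625), 19.757413864135742) [ 470.1 -278.3   26.3]
```

```bash
python3 -c "
from h import *
go([477.6,-294.1,80],-160.5); print(F(62.8,0.2,102,O,71.3))"
```

```text
turn (tool, deg) [ 0.    0.   51.56] then shift cm [  1.08 -15.87  13.28] f [-0.3 -0.7 -0.5] F [-304.6   75.7  212.8]
[514.64505375 -13.75107196 102.        ]
```

Request:
{"op": "play_rows", "data": {"plan": "4.5 0 0 0 0 0 10.3; 4.5 0 0 0 0 0 10.3; 4.5 0 0 0 0 0 10.3; 4.5 0 0 0 0 0 10.3; 4.5 0 0 0 0 0 10.4; 4.5 0.5 -5 2 0 0 0; 4.5 0.5 -5 4 0 0 0; 4.5 0.1 -5 4 0 0 0; 4.5 0 -0.9 3 0 0 0; 4.5 0 0 0 0 0 0; 4.5 0 0 0 0 0 0"}}

```text
t: 14.15
ee_pos: [475.4, -295.4, 85.7]
orientation: [2.565, -1.814, 0.001]
ft_force: [-0.3, -0.1, -0.6]
width: 45.1
```

```bash
python3 - <<'E'
from h import *
go([477.6,-294.1,35],-160.5); S=get_image("scene"); o=get_obs(); q=proj(S,o["ee_pos"]); print(q,o["width"],o["qpos"])
u,v=q.astype(int); b=S["pixels"][v-35:v+35,u-45:u+45,::-1]; cv2.imwrite("pics/c8.png",cv2.resize(b,None,fx=7,fy=7,interpolation=cv2.INTER_CUBIC))
E
```

```text
turn (tool, deg) [-0.02 -0.02 -0.06] then shift cm [-0.05 -0.25  5.07] f [-0.3 -0.1 -0.6] F [-216.4  -53.7   85.7]
[379.00650916 190.28151111] 45.20441364785108 [-5.77560825e-01  5.22514712e-01  1.85777348e+00 -4.85520492e-05
  7.59722455e-01  2.22517362e+00]
```

View pics/c8.png

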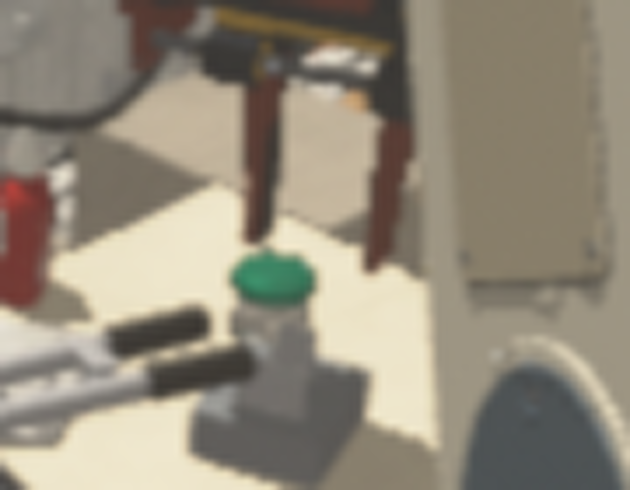

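The scene crop shows both finger tips at (257,240) and (375,270) straddling the small keeper below. The TCP lies midway, as projected. Next: descend and grip.

Request:
{"op": "play_rows", "data": {"plan": "4.5 -0.05 -0.25 2 0 0 0; 4.5 0 0 2 0 0 0; 4.5 0 0 1.05 0 0 0; 4.5 0 0 0 0 0 0; 3 0 0 0 0 0 0; 2.4 0 0 0 0 0 0; 2.4 0 0 0 0 0 0"}}

```text
t: 15.08
ee_pos: [478.1, -293.9, 34.9]
orientation: [-2.565, 1.814, -0.002]
ft_force: [-0.4, 0.5, -0.1]
width: 24.4
```

Request:
{"op": "play_rows", "data": {"plan": "1.9 0 0 0 0 0 0; 1.9 0 0 0 0 0 0; 1.9 0 0 0 0 0 0; 1.9 0 0 0 0 0 0"}}

```text
t: 15.58
ee_pos: [477.9, -293.8, 34.5]
orientation: [-2.565, 1.814, -0.001]
ft_force: [0.6, -0.0, 1.5]
width: 19.7
```

Request:
{"op": "play_rows", "data": {"plan": "1 0 0 0 0 0 0; 1 0 0 0 0 0 0; 1 0 0 -0.5 0 0 0; 1 0 0 -1 0 0 0; 1 0 0 -1 0 0 0; 1 0 0 -3 0 0 0; 1 0 0 -5 0 0 0; 1 0 0 -6 0 0 0; 1 0 0 -4.5 0 0 0; 1 0 0 0 0 0 -10.3; 1 0 0 0 0 0 -10.3;1 0 0 0 0 0 -10.3;1 0 0 0 0 0 -10.3;1 0 0 0 0 0 -10.3;1 0 0 0 0 0 0"}}

```text
t: 17.45
ee_pos: [477.6, -293.6, 245.0]
orientation: [3.098, -0.522, 0.001]
ft_force: [-0.8, -0.8, -0.3]
width: 20.1
```

```bash
python3 -c "
from h import *
go(F(62.8,0.2,200,O,71.3),-108.7);print(get_obs()['width'])"
```

```text
turn (tool, deg) [ 0.   -0.03 -0.43] then shift cm [ -5.47 -27.7    4.5 ] f [-0.8 -0.8 -0.3] F [-214.   -55.2  245. ]
20.109827851166884
```

Request:
{"op": "play_rows", "data": {"plan": "1 -0.7 -4 0 0 0 -0.4; 1 -1 -5 0 0 0 0; 1 -1 -5 0 0 0 0; 1 -1 -5 1 0 0 0; 1 -1 -5 2 0 0 0; 1 -0.77 -3.7 1.5 0 0 0; 1 0 0 2 0 0 0; 1 0 0 2.5 0 0 0; 1 0 0 0 0 0 0; 1 0 0 0 0 0 0"}}

```text
t: 18.7
ee_pos: [515.2, -13.9, 155.3]
orientation: [-3.1, 0.512, -0.001]
ft_force: [0.2, 0.7, -0.5]
width: 20.1
```

```bash
python3 - <<'E'
from h import *
go(F(62.8,0.2,155,O,71.3),-108.7); S=avg("scene",4); o=get_obs(); e=o["ee_pos"]; print(o["width"])
B=down(-108.7); b=S["pixels"][180:240,285:345,::-1]; b=cv2.resize(b,None,fx=9,fy=9,interpolation=cv2.INTER_CUBIC).clip(0,255).astype(np.uint8)
for dy,dz in((-10.2,-12),(10.2,-12),(-10.2,26.7),(10.2,26.7)):
    q=(proj(S,e+B@np.array([0,dy,dz]))-[285,180]+.5)*9; cv2.circle(b,(int(q[0]),int(q[1])),2,(0,0,255),-1)
cv2.imwrite("pics/c9.png",b)
E
```

```text
turn (tool, deg) [-0.01 -0.05 -0.05] then shift cm [-0.06  0.    0.03] f [ 0.2  0.7 -0.5] F [ 6.280e+01 -1.000e-01  1.553e+02]
19.902154574720115
```

View pics/c9.png

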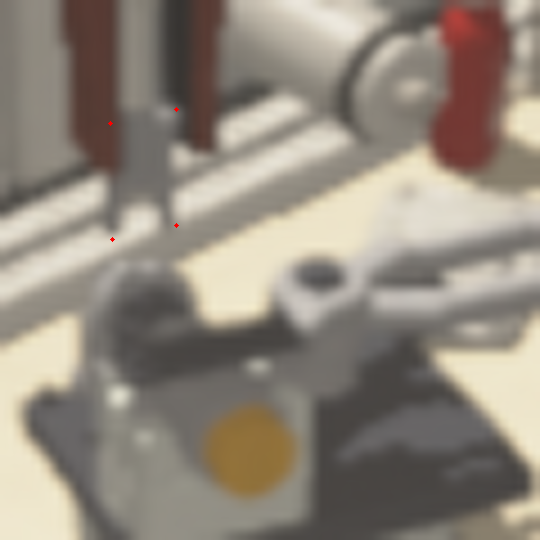

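The keeper hangs upright at (145,160), legs down, matching the projected corners. The retainer disc is below at (145,310). Descending in small steps and watching the force.

Request:
{"op": "play_rows", "data": {"plan": "1 -0.03 0 0.4 0 0 0; 1 0 0 0.3 0 0 0; 1 0 0 0.2 0 0 0; 1 0 0 0.2 0 0 0; 1 0 0 0 0 0 0"}}

```text
t: 19.52
ee_pos: [514.3, -13.7, 143.2]
orientation: [3.1, -0.509, -0.001]
ft_force: [0.8, 0.7, -0.7]
width: 20.0
```

Request:
{"op": "play_rows", "data": {"plan": "1 0 0 0.2 0 0 0; 1 0 0 0.2 0 0 0; 1 0 0 0.2 0 0 0; 1 0 0 0 0 0 0"}}

```text
t: 20.02
ee_pos: [514.6, -13.7, 137.3]
orientation: [-3.1, 0.509, -0.0]
ft_force: [0.7, -0.7, -1.4]
width: 20.0
```

Request:
{"op": "play_rows", "data": {"plan": "1 0 0 0.2 0 0 0; 1 0 0 0.2 0 0 0; 1 0 0 0 0 0 0"}}

```text
t: 20.4
ee_pos: [514.5, -13.7, 133.3]
orientation: [-3.1, 0.509, -0.0]
ft_force: [1.5, -0.6, -1.3]
width: 20.4
```

Request:
{"op": "play_rows", "data": {"plan": "1 0 0 0.1 0 0 0; 1 0 0 0.1 0 0 0; 1 0 0 0.1 0 0 0; 1 0 0 0 0 0 0"}}

```text
t: 20.9
ee_pos: [514.6, -13.7, 130.4]
orientation: [-3.1, 0.509, -0.0]
ft_force: [1.4, -0.8, -0.1]
width: 19.9
```

Request:
{"op": "play_rows", "data": {"plan": "1 0 0 0.1 0 0 0; 1 0 0 0.1 0 0 0; 1 0 0 0.1 0 0 0; 1 0 0 0 0 0 0"}}

```text
t: 21.4
ee_pos: [514.6, -13.7, 127.4]
orientation: [-3.1, 0.509, -0.0]
ft_force: [2.6, -0.5, -0.3]
width: 19.6
```

Request:
{"op": "play_rows", "data": {"plan": "1 0 0 0.1 0 0 0; 1 0 0 0.1 0 0 0; 1 0 0 0.1 0 0 0; 1 0 0 0 0 0 0"}}

```text
t: 21.9
ee_pos: [514.6, -13.7, 124.4]
orientation: [-3.1, 0.509, -0.0]
ft_force: [3.5, -0.3, -0.2]
width: 19.9
```

Request:
{"op": "play_rows", "data": {"plan": "1 0.06 0 0 0 0 0; 1 0 0 0.1 0 0 0; 1 0 0 0.1 0 0 0; 1 0 0 0 0 0 0"}}

```text
t: 22.4
ee_pos: [514.9, -13.8, 122.3]
orientation: [-3.1, 0.509, 0.0]
ft_force: [2.8, 1.5, 0.1]
width: 19.8
```

Request:
{"op": "play_rows", "data": {"plan": "1 0 0 0.1 0 0 0; 1 0 0 0.1 0 0 0; 1 0 0 0 0 0 0"}}

```text
t: 22.78
ee_pos: [515.0, -13.8, 120.3]
orientation: [-3.1, 0.509, -0.0]
ft_force: [2.0, 1.2, -0.6]
width: 20.0
```

Request:
{"op": "play_rows", "data": {"plan": "1 0 0 0.1 0 0 0; 1 0 0 0 0 0 0"}}

```text
t: 23.02
ee_pos: [515.1, -13.8, 119.4]
orientation: [-3.1, 0.509, -0.0]
ft_force: [2.1, 3.3, 1.1]
width: 20.2
```

Request:
{"op": "play_rows", "data": {"plan": "1 0 0 0.05 0 0 0; 1 0 0 0 0 0 0"}}

```text
t: 23.28
ee_pos: [515.2, -13.8, 119.2]
orientation: [-3.1, 0.509, -0.001]
ft_force: [2.0, 2.9, 4.1]
width: 20.2
```

Request:
{"op": "play_rows", "data": {"plan": "1 0 0 0.07 0 0 0; 1 0 0 0 0 0 0"}}

```text
t: 23.52
ee_pos: [515.4, -13.9, 119.0]
orientation: [-3.1, 0.509, -0.001]
ft_force: [0.7, 3.4, 10.6]
width: 19.6
```

It is solid at TCP z≈119.1, against 119.7 expected for home. Releasing and lifting clear.

Request:
{"op": "play_rows", "data": {"plan": "1 0 0 -0.07 0 0 0; 2.6 0 0 0 0 0 0; 3.4 0 0 0 0 0 0; 3.4 0 0 0 0 0 0; 3.4 0 0 -1 0 0 0; 3.4 0 0 -3 0 0 0; 3.4 0 0 -4 0 0 0; 3.4 0 4 -2 0 0 0; 0 0 6 0 0 0 0; 0 0 6 0 0 0 0; 0 0 6 0 0 0 0; 0 0 0 0 0 0 0"}}

```text
t: 25.02
ee_pos: [443.5, -225.6, 219.6]
orientation: [3.098, -0.517, 0.001]
ft_force: [-0.4, 1.5, 0.1]
width: 0.8
```

```bash
python3 - <<'E'
from h import *
import pickle,sys
np.set_printoptions(suppress=True,precision=1,linewidth=250,threshold=sys.maxsize)
T=avg("top",10);S=avg("scene",6); W=cloud(T);pickle.dump((T,S),open("im3.pkl","wb"))
for r in range(192,204): print(r,W[r,285:302,2].round().astype(int))
v,u=np.mgrid[0:400,0:640]; m=(u>=340)&(u<=352)&(v>=213)&(v<=223)&(W[...,2]>80)
m=(u>=338)&(u<=352)&(v>=216)&(v<=223)&(W[...,2]>80); Q=np.array([toF(p,O,71.3) for p in W[m]]);print("spr",Q.mean(0))
a=T["pixels"][190:222,278:310,::-1]; b=S["pixels"][190:235,285:330,::-1]
a=cv2.resize(a,None,fx=12,fy=12,interpolation=cv2.INTER_CUBIC);b=cv2.resize(b,None,fx=9,fy=9,interpolation=cv2.INTER_CUBIC)
c=np.zeros((405,795,3),np.uint8); c[:384,:384]=a.clip(0,255); c[:405,390:795]=b.clip(0,255); cv2.imwrite("pics/c10.png",c)
# press target: grip centre x -117.7,y 17.6
go(F(-118,17.6,130,O,71.3),-108.7)
E
```

```text
192 [-1  1 -1  2 61 61 67 63 60 63 63 63 61 60 60  0 -2]
193 [  0   0   0  61  61  61  62  61  63 107  62  60  63  61  61  61  61]
194 [  0   0  -1  58  62  62  64  63 106 109 109 109 107  62  61  62  61]
195 [ -4  11  11  62  63  63  62  64 107 110 114 109 109  62  61  64  63]
196 [  0  11  12  64  84  81  83 104 111 109 112 110 104  60  61  62  63]
197 [  0  13  62  62 110  86 132 131 134 111 106 109  60  64  63  62  65]
198 [  8  13  62  61 112  89 131 132 131 133 132 131  83  84  82  85  62]
199 [  9  10  63  61 111 117 120 120 121 133 133 134 113 107 109  85  86]
200 [  9  61  62  65  63  90 110 118 121 118 117 116  84  84  90  85  84]
201 [ 10  60  61  64  62 110 108 110 114 113 117 117 113 110  86  87  85]
202 [  9  63  63  61 107 110 106 112 115 113 111 109 102 105  63  82  85]
203 [ 60  63  60  61 108  62 114 116 108 108 111  65  62  61  61  63  63]
spr [-98.2  33.2 534.6]
turn (tool, deg) [-0.  -0.   0.1] then shift cm [-1.8 -3.9  8.9] f [-0.6 -0.1 -0.4] F [-157.1   -1.   218.9]
```

View pics/c10.png

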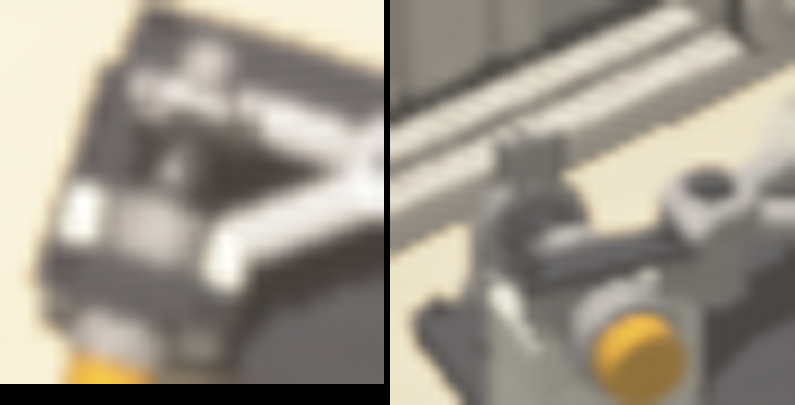

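The top view shows the keeper's top at z≈132 at rows 197–199, i.e. fully home. The scene half shows it standing over the retainer at (530,155). Next: press the sprung grip straight down.

Request:
{"op": "play_rows", "data": {"plan": "0 -1 -2 3 0 0 0; 0 -1 -1.9 3 0 0 0; 0 0 0 2.9 0 0 0; 0 0 0 2 0 0 0; 0 0 0 0 0 0 0; 0 0 0 0 0 0 0"}}

```text
t: 26.58
ee_pos: [438.7, -179.3, 110.5]
orientation: [3.1, -0.509, 0.001]
ft_force: [0.6, -0.9, 0.1]
width: 0.3
```

```bash
python3 -c "
from h import *
go(F(-118,20,94,O,71.3),-108.7);print(get_obs()['ee_pos'])"
```

```text
turn (tool, deg) [ 0.   -0.04  0.05] then shift cm [-0.09 -0.04  1.65] f [ 0.6 -0.9  0.1] F [-118.4   18.7  110.5]
[ 438.65504314 -179.29815172  110.51295589]
```

Request:
{"op": "play_rows", "data": {"plan": "0 -0.05 0 0.6 0 0 0; 0 0 0 0.6 0 0 0; 0 0 0 0.3 0 0 0; 0 0 0 0.2 0 0 0; 0 0 0 0 0 0 0"}}

```text
t: 27.2
ee_pos: [437.8, -179.0, 92.9]
orientation: [3.1, -0.509, 0.0]
ft_force: [-0.9, -1.3, 2.5]
width: 0.4
```

Request:
{"op": "play_rows", "data": {"plan": "0 0 0 0.15 0 0 0; 0 0 0 0 0 0 0"}}

```text
t: 27.45
ee_pos: [437.3, -178.6, 91.3]
orientation: [-3.1, 0.509, 0.001]
ft_force: [-1.5, 1.1, 3.0]
width: 0.6
```

Request:
{"op": "play_rows", "data": {"plan": "0 0 0 0.15 0 0 0; 0 0 0 0 0 0 0"}}

```text
t: 27.7
ee_pos: [437.7, -178.8, 89.9]
orientation: [-3.1, 0.509, 0.0]
ft_force: [-1.0, 0.6, 3.5]
width: 0.8
```

Request:
{"op": "play_rows", "data": {"plan": "0 0 0 0.1 0 0 0; 0 0 0 0 0 0 0"}}

```text
t: 27.95
ee_pos: [437.7, -178.9, 88.9]
orientation: [3.1, -0.509, -0.0]
ft_force: [-2.3, -0.1, 3.7]
width: 0.3
```

Request:
{"op": "play_rows", "data": {"plan": "0 0 0 0.1 0 0 0; 0 0 0 0 0 0 0"}}

```text
t: 28.2
ee_pos: [437.7, -178.9, 87.9]
orientation: [3.1, -0.509, 0.0]
ft_force: [-1.1, -0.5, 5.1]
width: 0.1
```

Request:
{"op": "play_rows", "data": {"plan": "0 0 0 0.07 0 0 0; 0 0 0 0 0 0 0"}}

```text
t: 28.45
ee_pos: [438.2, -179.2, 87.6]
orientation: [3.1, -0.508, 0.002]
ft_force: [-1.9, -0.3, 8.8]
width: 0.3
```

The force is about 9 N at about 5.5 mm, so the ratchet should be free. Drawing outwards while pressed.

Request:
{"op": "play_rows", "data": {"plan": "0 -0.2 0 0 0 0 0; 0 -0.2 0 0 0 0 0; 0 -0.2 0 0 0 0 0; 0 -0.2 0 0 0 0 0; 0 0 0 0 0 0 0"}}

```text
t: 29.08
ee_pos: [431.1, -176.1, 87.6]
orientation: [-3.1, 0.51, -0.003]
ft_force: [1.2, 3.4, 7.3]
width: 0.1
```

Request:
{"op": "play_rows", "data": {"plan": "0 -0.2 0 0 0 0 0; 0 -0.2 0 0 0 0 0; 0 -0.2 0 0 0 0 0; 0 -0.2 0 0 0 0 0; 0 0 0 0 0 0 0"}}

```text
t: 29.7
ee_pos: [423.6, -173.6, 87.6]
orientation: [-3.1, 0.51, -0.003]
ft_force: [1.0, 3.9, 5.9]
width: 0.2
```

Request:
{"op": "play_rows", "data": {"plan": "0 -0.2 0 0 0 0 0; 0 -0.2 0 0 0 0 0; 0 -0.2 0 0 0 0 0; 0 -0.2 0 0 0 0 0; 0 0 0 0 0 0 0"}}

```text
t: 30.32
ee_pos: [415.8, -171.6, 87.6]
orientation: [3.1, -0.509, 0.003]
ft_force: [3.6, -0.8, 6.3]
width: 0.3
```

Request:
{"op": "play_rows", "data": {"plan": "0 0.1 0 -0.3 0 0 0; 0 0 0 -0.4 0 0 0; 0 0 0 -1 0 0 0; 0 0 0 -4 0 0 0; 0 0 2 -5 0 0 0; 0 0 6 -3 0 0 0; 0 0 6 0 0 0 0; 0 0 6 0 0 0 0; 0 0 0 0 0 0 0; 0 0 0 0 0 0 0"}}

```text
t: 31.58
ee_pos: [352.5, -356.3, 221.8]
orientation: [-3.098, 0.51, 0.002]
ft_force: [-0.5, -0.2, 0.7]
width: 0.6
```

```bash
python3 - <<'E'
from h import *
import sys
np.set_printoptions(suppress=True,precision=1,linewidth=250,threshold=sys.maxsize)
T=avg("top",10);S=avg("scene",6); W=cloud(T)
for r in range(193,204): print(r,W[r,285:302,2].round().astype(int))
v,u=np.mgrid[0:400,0:640]; Z=W[...,2]
for n,b in(("fix",(342,353,207,212)),("spr",(333,349,218,232))):
    m=(u>=b[0])&(u<=b[1])&(v>=b[2])&(v<=b[3])&(Z>80)&(Z<105)&(T["pixels"].max(2)<110); Q=np.array([toF(p,O,71.3) for p in W[m]]);print(n,len(Q),Q.mean(0))
m=(u>=289)&(u<=299)&(v>=194)&(v<=201)&(Z>125); Q=np.array([toF(p,O,71.3) for p in W[m]]);print("keeper",len(Q),Q.mean(0))
a=cv2.resize(T["pixels"][185:232,275:385,::-1],None,fx=7,fy=7,interpolation=cv2.INTER_CUBIC)
b=cv2.resize(S["pixels"][190:228,285:385,::-1],None,fx=7,fy=7,interpolation=cv2.INTER_CUBIC)
c=np.zeros((600,770,3),np.uint8); c[:329]=a.clip(0,255); c[329:595,:700]=b.clip(0,255); cv2.imwrite("pics/c11.png",c); print(get_obs()["ft_force"])
E
```

```text
193 [  1   0   0  61  63  62 105  83  84 106  84  63  63  61  59  62  61]
194 [  1   0   1  59  62  62  94  83 106 107 109 110 104  62  61  65  64]
195 [ -1  10  10  64  64  61  65  62 108 111 111 110 107  86  83  84  65]
196 [ -1  11  11  62  63  62  62 131 131 110 108 110 107  87  86 106  86]
197 [  2   9  63  61 105  63 131 131 131 130 133 130  61  83  85 107  85]
198 [  7  13  62  62 112 115 117 121 119 132 133 133 130  60  87  88  86]
199 [ 12  11  61  61  61 103 113 119 121 117 117 117 109  62  62  85  85]
200 [ 11  62  64  63  63 112 108 109 115 114 118 117 115 111  64  62  82]
201 [ 10  60  59  61  63  64 111 116 107 112 113 108 106 109  62  62  62]
202 [ 11  63  62  63 105 111 111 108 107 113 112 100  65  63  63  63  62]
203 [ 63  62  61  63 107  63 107 111 114 105  95 106  63  62  60  64  62]
fix 28 [-120.8  -15.9   94.2]
spr 41 [-114.7   42.5   93.1]
keeper 12 [ 61.8  -1.3 131.5]
[-0.2 -0.2 -0.2]
```

View pics/c11.png

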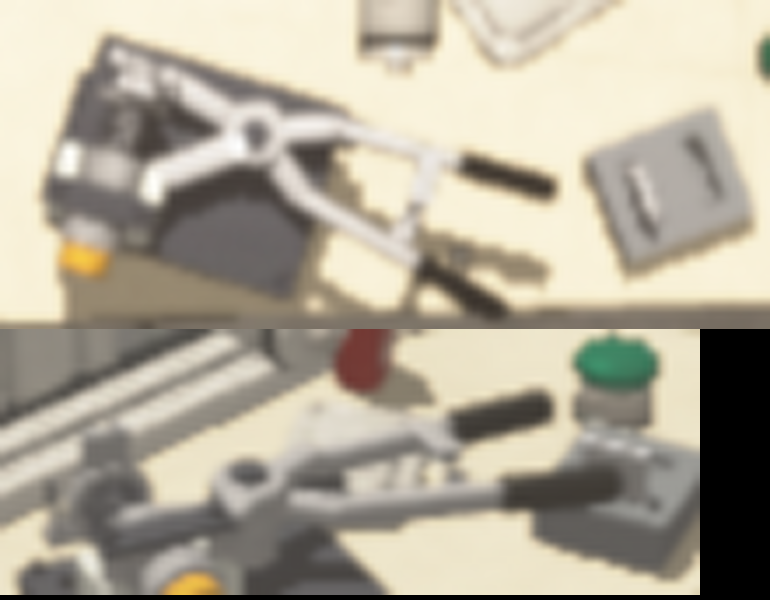

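The handles are fully open: the sprung grip is at y≈42 (465,290 in the top half). The keeper top is still at z≈132 and has moved about 2–3 mm toward the stem head, trapped by the retainer. The wide keeper is still in the block and the arm is clear. Handing in.

```bash
python3 -c "
from workcell import *
print(close_job())"
```

```text
the job is handed in; nothing more can be done
None
```

The job is done and handed in at about 32 s: the small keeper is fitted on the neck and trapped by the spring, and the tongs are fully open.

- **Squeezing:** I pushed the sprung handle with closed fingers until it went solid at about 20 N. After I let go, the ratchet held by itself. The grips measured 34.6 mm apart, against 33.5 mm expected on the last tooth.
- **Keeper:** I took the narrower keeper from the block and lowered it over the neck in small steps. There was light side rubbing of about 3.5 N, so I shifted it slightly. It went solid at the expected height, with a brief push of about 10 N. Its top measured about 132 mm, which is fully home.
- **Release:** I pressed the sprung handle down until the force reached about 9 N. It did not clearly swing out by itself, so I drew it outwards while still pressing, as the task allows.

Last checks:
- **Tongs:** the sprung grip is at fixture y about 42 mm, against 41 mm for open.
- **Keeper:** its top is still at about 132 mm. The retainer has closed up and pushed it towards the stem head.
- **Rest of the scene:** the wide keeper is still in the block, the arm is touching nothing, and the wrist force reads about zero. I touched none of the other items, but I did not measure their positions again.

No check failed. My first estimate of the fixture's position was about 3 mm off along the jaws. I corrected it from the camera depth readings before fitting the keeper.

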